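Hold a spring isolator at its test deflection in the hand-lever press

ROBOT

A 6-joint arm with a two-finger parallel gripper is mounted at the origin on the work surface. World frame = base frame: x ahead of the robot, y to its left, z up, the work surface at z = 0. Lengths are in mm, angles in rad, forces in N, time in s.
With the tool pointing down it reaches from about 250 to 775 mm from the base axis. Payload 4 kg.
Tool frame: the origin (TCP) lies between the finger pads, 19 mm behind the fingertips; this is the grasp point; z points along the fingers, y is the line along which they close (so a half turn about z gives the same grasp; the last joint's range is limited). The gripper opens to 85 mm and grips with 20 to 120 N. Pads are 22 mm wide; open, the fingers measure 114 mm over their backs; the gripper's body (76 mm by 85 mm) begins 54 mm behind the grasp point. The pads swing forward as they close: fully open they stand 13 mm farther back than shut.
Start: joints at [1.03, 0.087, 1.371, -0, 1.684, -0.103], TCP at [233.181, 498.139, 250.041] pointing down, gripper open.
Joint ranges: [-3.1, 3.1], [-0.76, 2.03], [0.27, 2.55], [-1.08, 4.22], [0.17, 2.65], [-2.57, 2.57]. Speed limits (rad/s): [2.79, 2.79, 3.14, 3.14, 3.14, 3.14].

INTERFACE

Orientations are given as a unit quaternion [x, y, z, w].
In Python, from bench import ctrl gives the robot as it stands.
- The arm moves only by the shell command python3 -m jog 'ROWS' [FORCE]. ROWS is JSON, a list of rows, each an object of numbers: "x", "y", "z": the shift along the tool's x, y, z in mm; "ax", "ay", "az": the turn, a rotation vector about the tool's x, y, z in degrees; "jaw": the closure in counts, from 0 (fully open) to 255 (shut). A call has 1 to 20 rows; each row shifts and turns the commanded pose from where the row before left it, along the tool's axes as they then stand; what a row does not reach is not made up. A row lasts 1/12 s, in which the tool goes at most 41.7 mm and 7.16 degrees, less where a joint would pass 70% of its speed; a pose out of reach is approached as far as the arm can. A call is refused whole if a number of a shift passes 41.7 or a number of a turn 7.16, either way. A call with a gripper value outside its range is refused whole. The fingers move at their own pace and stop on an object; FORCE is the grip in N (left out, the last holds). Time passes only in rows, so rows that do not move let the fingers close. It gives the time, the measured TCP pose, the force, the opening and the grip force at its end, in the units of the state.
- ctrl.sense(): the state, without advancing time (a new reading comes with each control period).
- ctrl.capture(name): name is "scene" or "top" or "wrist"; returns (picture, depth): 400x640x3 uint8, red, green, blue; 400x640 float32, mm along the optical axis (not along the pixel's ray), 0 where there is no reading.
- ctrl.camera_model(name): a dict with "fov_y" (degrees; the focal length in pixels is half the picture's height over the tangent of half this angle, whatever the lens; pixels are square), "cx", "cy" (the principal point, pixels), "R" (3x3) and "t" (3): a world point X has camera coordinates R X + t. Camera axes: x right, y down, z forward; pixel columns grow to the right and rows downward; lengths in mm; the calibration is good to about 2 mm. A picture is of the moment at which its call begins: read the wrist's pose just before it. camera_model takes no time and is no camera call; for the wrist camera it gives the pose at the moment of the call.
- ctrl.hand_in(): hands the job in; it is judged then, once.
The state is a dict: "time": time; "q": joint angles; "joint_vel": joint speeds; "joint_torque": joint torques, N m; "eef_pos": TCP position; "tool_rot": TCP orientation; "ft_force": force on the tool from outside, world axes, zero at the start; "ft_torque": the same for the moment, N m; "opening": opening from 0.0 (shut) to 1.0 (fully open); "finger_force": force on a finger pad.
Only numpy, scipy, OpenCV 4.12 (cv2) and the standard library are available. Lean on these libraries where they do the work, as an engineer would, in place of code of your own. Each camera call takes 0.05 s, during which the arm holds its last target. There are 200 camera calls.

TASK

Gently lower the blue spring isolator, upright, into the round nest on the press's pulled-out shuttle, push the shuttle fully home so that the isolator stands under the ram, then take the lever by its black handgrip and pull it down until the isolator is compressed by 8 mm (give or take 1.5 mm), easing into it so that it is never squeezed beyond 11 mm. Finish while still holding the lever down by the handgrip at that compression, so that the reading can be taken: do not let go. Leave the other two isolators and the green meter where they are.

Things in the scene. Friction and masses are not known exactly. Their poses are not given: they have to be found in the camera images.
- blue_mount: Spring isolator to test (BLUE bell), loose, 0.2 to 0.3 kg, upright, round, 72 mm tall. Origin: centre of its underside, z up. Dark steel foot 52 mm diameter, 0 to 16 mm high; bare spring 16 to 30 mm; bell 50 mm diameter from 30 to 57 mm, narrowing to 40 mm at 65 mm; on top a steel button 22 mm across up to 72 mm. Grip it by the bell (TCP 49 mm above the underside); bell and foot cannot part.
- blue_bell (a joint): compression of the blue isolator: how far (m) its bell has been pushed down on its foot. 0 = free, 0.014 = bottomed (skirt on the foot). Spring: 5 N preload plus 2.5 N per mm.
- nest (a point): Centre of the inner floor of the nest, a round dark cup on the press's shuttle, moving with it, open at the top: inside 64 mm diameter, flaring above 9 mm height to 70 mm at the rim (80 mm outside) 18 mm above the floor; floor 49 mm above the bench. An isolator in it stands with its underside centre at this point. Axes as press.
- shuttle: Aluminium shuttle of the press, carrying nest and knob. Origin: under the nest's axis, 32 mm above the bench; axes as press. It slides along x of press: at x = 0 there it is fully home against its stop, nest right under the ram; at -0.165 m fully out to the operator's side. It has about 3 N of friction and stays where it is left.
- shuttle_knob (a point): On the axis of the shuttle's black upright knob, 75 mm above the bench; knob 24 mm diameter, from 52 to 92 mm above the bench, 120 mm from the nest's axis on the operator's side. Moves with the shuttle, which is pushed by it.
- press: Grey hand-lever press, fixed. Origin: on the bench under the ram's axis. x points from the operator's side to the column (the shuttle comes out along -x), y to an operator's left, z up. Base 320 x 150 mm; head: x -40 to 60, y -45 to 45, z 150 to 250 mm, the ram rising to 296 mm; column behind it to x = 120 mm. The lever is on the -y side, its bar at y = -88 mm.
- ram: square steel ram in the head with a round foot 32 mm across. Origin: centre of its lower face, which at rest is 131 mm above the bench, 10 mm above the button of an isolator in the nest. It goes down 25 mm per rad of the lever.
- lever (a joint): Lever angle (rad): 0 = at rest, 45 degrees up; grows as it is pulled down; stop at 1.15. A return spring lifts it when let go (0.75 N m at rest, 0.5 more per rad). With the isolator under the ram, the ram touches it at about 0.40, and 8 mm of compression comes at about 0.72 to 0.76. The handgrip takes about 4 to 12 N.
- lever_pivot (a point): Point on the lever's axis (along y of press), at x = 0.03, y = -0.15, z = 0.20 m in press, level with the handgrip's middle. The handgrip's centre swings 0.17 m from it on the operator's side: x = 0.03 - 0.17 cos(0.785 - q), z = 0.20 + 0.17 sin(0.785 - q), q = lever.
- grip: Black cylindrical handgrip of the lever, 26 mm diameter, 90 mm long along y of press, turning freely on its pin. Origin: its centre (the body turns about y). Can be pinched from above, fingers closing along x of press, and followed down its arc.
- red_mount: bystander: isolator of the same size with a RED bell. Origin: centre of its underside.
- yellow_mount: bystander: isolator of the same size with a YELLOW bell. Origin: centre of its underside.
- meter: bystander: green hand-held meter, 100 x 66 x 32 mm. Origin: centre of its underside.

How it is judged:
By the outcome, as a careful person would: the job done as asked, in the order asked, and still so for the second after the job is handed in, while the arm keeps its last pose, push and grip.
It also fails if it takes over 72 s, if anything falls off the work surface, if the arm or the gripper's body presses on something with over 40 N, if the wrist force passes 120 N, or if a joint passes its speed limit or range.

## Working session

There is one attempt and no reset: what is moved stays moved. The work goes in short steps, Python scripts to look and compute and a shell command to move; the robot and the scene stay as the last step left them, time stands still between calls to the robot, and variables do not carry over. Pictures are saved under pics/ and viewed, at most 10 in all, crops included, and the job is handed in when it is done.

```bash
mkdir -p pics; ls
cat > h.py <<'E'
import numpy as np, cv2
from bench import ctrl
def snap(n,f):
    m=ctrl.camera_model(n); p,d=ctrl.capture(n)
    cv2.imwrite(f'pics/{f}.png',p[:,:,::-1]); np.savez(f'{f}.npz',p=p,d=d,R=m['R'],t=m['t'],c=[m['fov_y'],m['cx'],m['cy']])
    return load(f)
def load(f):
    z=np.load(f+'.npz'); return dict(z)
def world(z):
    d=z['d'].astype(float); h,w=d.shape; f=h/2/np.tan(np.radians(z['c'][0])/2)
    u,v=np.meshgrid(np.arange(w),np.arange(h))
    c=np.stack([(u-z['c'][1])/f*d,(v-z['c'][2])/f*d,d],-1)
    return (c-z['t'])@np.asarray(z['R'])
def proj(z,X):
    c=np.asarray(z['R'])@np.asarray(X,float)+z['t']; f=200/np.tan(np.radians(z['c'][0])/2)
    return c[:2]/c[2]*f+z['c'][1:]
E
python3 - <<'E'
from h import *
for n in('scene','top'): z=snap(n,n+'1'); print(n,z['c'],z['R'].round(3).tolist(),z['t'].round(1))
s=ctrl.sense(); print(s)
E
```

```text
pics
scene [ 44.05048355 316.38074286 203.09911968] [[-0.019, 1.0, -0.021], [0.614, -0.005, -0.789], [-0.789, -0.028, -0.614]] [  53.8 -188.2 1689.2]
top [ 42.26287517 319.86883987 198.99774531] [[-0.021, -1.0, -0.022], [-0.998, 0.023, -0.054], [0.055, 0.021, -0.998]] [ -14.6  570.  1275.9]
{'time': 0.1, 'q': array([ 1.02990439e+00,  8.79194829e-02,  1.37210556e+00, -5.89086480e-06,
        1.68358495e+00, -1.03092773e-01]), 'joint_vel': array([-0.00067917, -0.00209004, -0.00371087, -0.00045512,  0.00109076,
        0.00086973]), 'joint_torque': array([ 3.06281727e-03, -3.53012931e+01, -3.14218926e+01, -1.44664309e-04,
        7.91391183e-03, -2.70120864e-06]), 'eef_pos': array([232.96520045, 497.78047652, 248.93390508]), 'tool_rot': array([ 2.17155807e-01,  9.76136434e-01, -9.57756710e-04, -3.16423945e-04]), 'ft_force': array([-0.25620199, -0.19261162,  0.26710419]), 'ft_torque': array([-0.05093309, -0.00297572,  0.00019431]), 'finger_force': 0.0, 'opening': 1.0023040900144}
```

View pics/top1.png

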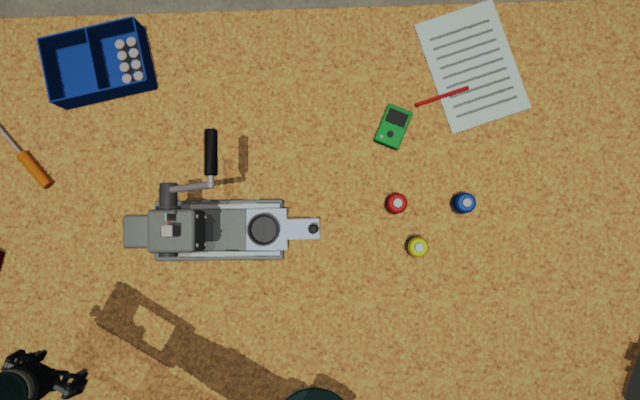

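View pics/scene1.png

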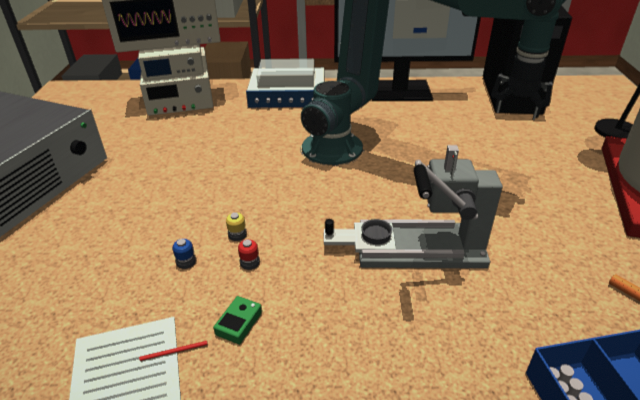

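Top view: blue mount at (464,203), red (396,203), yellow (417,247), nest (264,229), knob (313,229), handgrip (210,152), and the column to the left, so press x ≈ world +y.

Run:
```python
from h import *
for nm in('top1','scene1'):
    z=load(nm); W=world(z); hsv=cv2.cvtColor(z['p'],cv2.COLOR_RGB2HSV)
    x,y,zz=W[...,0],W[...,1],W[...,2]
    print(nm)
    roi=(x>250)&(x<800)&(abs(y)<600)&(z['d']>0)
    for c,(a,b) in dict(red=(0,6),red2=(174,180),yellow=(24,34),blue=(105,125),green=(45,75)).items():
        m=roi&(hsv[...,0]>=a)&(hsv[...,0]<=b)&(hsv[...,1]>150)&(y<0)&(zz>15)&(zz<80)
        if m.sum()>20:
            P=W[m]; print(c,m.sum(),np.median(P,0).round(1),P.min(0).round(1),P.max(0).round(1))
    # press features
    vv,uu=np.mgrid[:400,:640]
    for name,(u,v) in (dict(blue=(467,202),nest=(264,229),knob=(313,229),grip=(210,152),shuttle=(300,229),ram=(167,229),red=(397,203)) if nm=='top1' else dict(blue=(183,243),nest=(376,232),knob=(329,222),grip=(422,182),ram=(452,150))).items():
        print(name,W[v,u].round(1))
z=load('top1');W=world(z);x,y,zz=[W[...,i] for i in range(3)]
vv,uu=np.mgrid[:400,:640]
def box(u0,u1,v0,v1,za,zb,n):
    m=(uu>=u0)&(uu<=u1)&(vv>=v0)&(vv<=v1)&(zz>za)&(zz<zb)&(z['d']>0); P=W[m]
    print(n,m.sum(),P.mean(0).round(1),P.min(0).round(1),P.max(0).round(1)); return P
box(240,290,205,255,58,80,'nest rim');P=box(304,322,220,240,84,100,'knobtop')
P=box(200,222,120,182,290,350,'grip')
print(np.linalg.svd(P[:,:2]-P[:,:2].mean(0))[2][0])
Q=box(252,276,218,241,40,57,'nestfloor')
H=box(140,210,200,260,235,270,'head')
# shuttle channel / base orientation via minAreaRect
m=((zz>235)&(zz<262)&(uu>140)&(uu<215)&(vv>195)&(vv<265))
print(cv2.minAreaRect(W[m][:,:2].astype(np.float32)))
m=((zz>15)&(uu>115)&(uu<290)&(vv>190)&(vv<270)&(zz<60))
print(cv2.minAreaRect(W[m][:,:2].astype(np.float32)))
```

```text
top1
red 246 [ 553.4 -206.1   63.8] [ 530.3 -235.    21.9] [ 577.6 -187.1   71. ]
yellow 217 [ 449.9 -255.    63.6] [ 425.6 -281.8   48.1] [ 471.2 -234.2   71.6]
blue 244 [ 550.1 -365.7   63.8] [ 528.3 -396.3   39.2] [ 574.  -350.3   72. ]
green 276 [ 744.8 -209.6   32.8] [ 691.1 -257.7   15.2] [ 798.7 -164.5   40.7]
blue [ 551.6 -377.6   69. ]
nest [497.9 109.2  50.1]
knob [495.5 -11.3  95.9]
grip [646.1 172.5 334.2]
shuttle [496.   22.3  41.4]
ram [502.1 264.2 306.5]
red [ 552.8 -211.5   71.8]
scene1
red 279 [ 570.2 -208.8   58. ] [ 537.1 -235.9   31.6] [ 580.7 -189.3   67.6]
yellow 56 [ 453.1 -257.2   64.2] [ 433.5 -280.1   60.1] [ 467.8 -241.9   68. ]
blue 262 [ 567.6 -369.3   57.5] [ 500.6 -396.8   32.4] [576.6 -18.3  74.6]
green 201 [ 781.3 -198.2   23.9] [ 693.4 -257.1   15.1] [ 800.  -166.5   33. ]
blue [ 554.3 -370.7   70.3]
nest [487.2 110.2  45.7]
knob [498.6 -10.7  89.4]
grip [666.8 170.  331. ]
ram [511.7 261.5 306.5]
nest rim 288 [498.8 112.9  65.7] [459.8  72.7  58.2] [536.5 148.   77.1]
knobtop 77 [498.   -9.8  91.7] [488.3 -20.7  85.3] [509.6   0.7  98.3]
grip 681 [643.3 173.7 330.1] [589.6 162.3 302.9] [696.  198.7 339. ]
[-0.99937728  0.0352852 ]
nestfloor 519 [497.4 110.5  49.4] [468.2  80.   43. ] [524.9 139.2  56.8]
head 1881 [498.8 273.1 249.7] [455.  222.2 235.1] [544.7 325.6 269.7]
((499.8192443847656, 273.88055419921875), (89.50685119628906, 103.42666625976562), 0.20112015306949615)
((499.93609619140625, 216.8231964111328), (336.60528564453125, 150.27081298828125), 89.44670867919922)
```

Consistent: nest ≈ (498,110), knob ≈ (498,-10), press x ≈ world +y, press origin ≈ (498,263). Blue mount ≈ (551,-373). I'll turn the tool so that tool y = world +y, then go toward the blue mount.

```bash
python3 -m jog '[{"az":-6.3},{"az":-6.3},{"az":-6.3},{"az":-6.2},{"x":-5,"y":-14},{"x":-10,"y":-28},{"x":-13,"y":-36},{"x":-13,"y":-36},{"x":-13,"y":-36},{"x":-13,"y":-36},{"x":-13,"y":-36},{"x":-13,"y":-36},{"x":-13,"y":-36},{"x":-13,"y":-36},{"x":-13,"y":-36},{"x":-13,"y":-36},{"x":-13,"y":-36},{"x":-13,"y":-36},{"x":-13,"y":-36},{"x":-13,"y":-36}]' 40
```

```text
invalid input
```

```bash
python3 -m jog '[{"x":0,"y":0,"z":0,"ax":0,"ay":0,"az":-6.3,"jaw":0}]' 40; python3 -m jog '[{"az":-6.3,"jaw":0}]'; python3 -m jog '[{"az":-6.3}]'
```

```text
time: 0.18
eef_pos: [233.0, 497.8, 249.1]
tool_rot: [0.162, 0.987, -0.001, -0.0]
ft_force: [0.9, 0.2, 0.7]
opening: 1.0
finger_force: 0.0invalid input
invalid input
```

All keys are required in every row.

```bash
python3 -m jog '[{"x":0,"y":0,"z":0,"ax":0,"ay":0,"az":-6.3,"jaw":0},{"x":0,"y":0,"z":0,"ax":0,"ay":0,"az":-6.3,"jaw":0},{"x":0,"y":0,"z":0,"ax":0,"ay":0,"az":-6.2,"jaw":0},{"x":-5,"y":-14,"z":0,"ax":0,"ay":0,"az":0,"jaw":0},{"x":-10,"y":-28,"z":0,"ax":0,"ay":0,"az":0,"jaw":0},{"x":-13,"y":-36,"z":0,"ax":0,"ay":0,"az":0,"jaw":0},{"x":-13,"y":-36,"z":0,"ax":0,"ay":0,"az":0,"jaw":0},{"x":-13,"y":-36,"z":0,"ax":0,"ay":0,"az":0,"jaw":0},{"x":-13,"y":-36,"z":0,"ax":0,"ay":0,"az":0,"jaw":0},{"x":-13,"y":-36,"z":0,"ax":0,"ay":0,"az":0,"jaw":0},{"x":-13,"y":-36,"z":0,"ax":0,"ay":0,"az":0,"jaw":0},{"x":-13,"y":-36,"z":0,"ax":0,"ay":0,"az":0,"jaw":0},{"x":-13,"y":-36,"z":0,"ax":0,"ay":0,"az":0,"jaw":0},{"x":-13,"y":-36,"z":0,"ax":0,"ay":0,"az":0,"jaw":0},{"x":-13,"y":-36,"z":0,"ax":0,"ay":0,"az":0,"jaw":0},{"x":-13,"y":-36,"z":0,"ax":0,"ay":0,"az":0,"jaw":0},{"x":-13,"y":-36,"z":0,"ax":0,"ay":0,"az":0,"jaw":0},{"x":-13,"y":-36,"z":0,"ax":0,"ay":0,"az":0,"jaw":0},{"x":-13,"y":-36,"z":0,"ax":0,"ay":0,"az":0,"jaw":0},{"x":-13,"y":-36,"z":0,"ax":0,"ay":0,"az":0,"jaw":0}]'
```

```text
time: 1.85
eef_pos: [442.6, -86.2, 249.8]
tool_rot: [0.002, 1.0, -0.0, -0.0]
ft_force: [0.3, 0.7, 0.2]
opening: 0.997
finger_force: 0.0
```

```bash
python3 -m jog '[{"x":-11,"y":-30,"z":6,"ax":0,"ay":0,"az":0,"jaw":0},{"x":-11,"y":-30,"z":6,"ax":0,"ay":0,"az":0,"jaw":0},{"x":-11,"y":-30,"z":6,"ax":0,"ay":0,"az":0,"jaw":0},{"x":-11,"y":-30,"z":6,"ax":0,"ay":0,"az":0,"jaw":0},{"x":-11,"y":-30,"z":6,"ax":0,"ay":0,"az":0,"jaw":0},{"x":-11,"y":-30,"z":6,"ax":0,"ay":0,"az":0,"jaw":0},{"x":-11,"y":-30,"z":6,"ax":0,"ay":0,"az":0,"jaw":0},{"x":-11,"y":-30,"z":6,"ax":0,"ay":0,"az":0,"jaw":0},{"x":-10,"y":-28,"z":6,"ax":0,"ay":0,"az":0,"jaw":0},{"x":-5,"y":-10,"z":3,"ax":0,"ay":0,"az":0,"jaw":0},{"x":0,"y":0,"z":0,"ax":0,"ay":0,"az":0,"jaw":0},{"x":0,"y":0,"z":0,"ax":0,"ay":0,"az":0,"jaw":0}]'
python3 - <<'E'
from h import *
print(ctrl.sense()['eef_pos'])
z=snap('wrist','w1'); W=world(z); hsv=cv2.cvtColor(z['p'],cv2.COLOR_RGB2HSV)
x,y,zz=[W[...,i] for i in range(3)]
m=(z['d']>0)&(abs(x-551)<50)&(abs(y+373)<50)
for a,b,n in((67,80,'button'),(50,62,'bell side'),(30,66,'bell'),(2,14,'foot')):
    P=W[m&(zz>a)&(zz<b)]
    if len(P)>3: print(n,len(P),P.mean(0).round(1),P.min(0).round(1),P.max(0).round(1))
    if n=='bell': print(cv2.minEnclosingCircle(P[:,:2].astype(np.float32)))
E
```

```text
time: 2.85
eef_pos: [545.5, -361.6, 192.1]
tool_rot: [0.001, 1.0, 0.001, -0.001]
ft_force: [-0.4, -0.1, 0.3]
opening: 1.0
finger_force: 0.0
[ 545.54494595 -361.59174309  192.11808386]
button 551 [ 549.4 -376.9   72.2] [ 533.7 -392.    67. ] [ 566.6 -363.2   74.6]
bell side 480 [ 539.9 -375.    58.7] [ 525.4 -401.3   50.1] [ 573.2 -352.6   62. ]
bell 1755 [ 544.2 -375.8   61.2] [ 525.4 -401.3   32.3] [ 573.2 -352.4   66. ]
((549.8800659179688, -376.9006042480469), 24.84487533569336)
foot 210 [ 537.8 -371.5    4.9] [ 501.1 -423.     2. ] [ 600.7 -324.4   14. ]
```

View pics/w1.png

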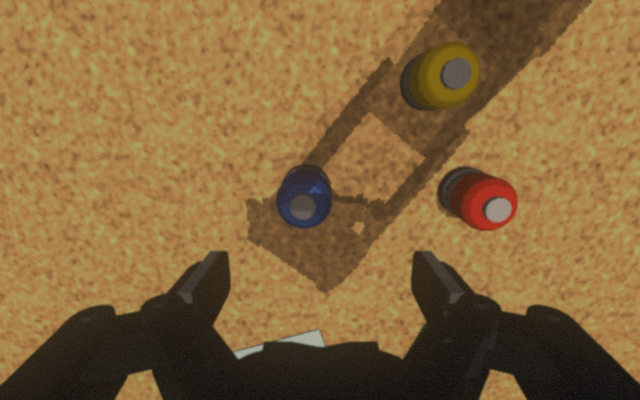

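Wrist view: blue button at (303,207), clear of yellow and red; fitted circle radius 24.8 (true 25) at (549.8,-376.9). Descend.

```bash
python3 -m jog '[{"x":-4,"y":-15,"z":5,"ax":0,"ay":0,"az":0,"jaw":0},{"x":0,"y":0,"z":15,"ax":0,"ay":0,"az":0,"jaw":0},{"x":0,"y":0,"z":20,"ax":0,"ay":0,"az":0,"jaw":0},{"x":0,"y":0,"z":20,"ax":0,"ay":0,"az":0,"jaw":0},{"x":0,"y":0,"z":20,"ax":0,"ay":0,"az":0,"jaw":0},{"x":0,"y":0,"z":20,"ax":0,"ay":0,"az":0,"jaw":0},{"x":0,"y":0,"z":15,"ax":0,"ay":0,"az":0,"jaw":0},{"x":0,"y":0,"z":14,"ax":0,"ay":0,"az":0,"jaw":0},{"x":0,"y":0,"z":9,"ax":0,"ay":0,"az":0,"jaw":0},{"x":0,"y":0,"z":5,"ax":0,"ay":0,"az":0,"jaw":0},{"x":0,"y":0,"z":0,"ax":0,"ay":0,"az":0,"jaw":0},{"x":0,"y":0,"z":0,"ax":0,"ay":0,"az":0,"jaw":0}]'
```

```text
time: 3.9
eef_pos: [550.8, -376.8, 50.8]
tool_rot: [-0.0, 1.0, -0.0, 0.0]
ft_force: [0.2, 0.0, 0.3]
opening: 1.0
finger_force: 0.0
```

```bash
python3 -m jog '[{"x":0,"y":0,"z":1,"ax":0,"ay":0,"az":0,"jaw":60},{"x":0,"y":0,"z":0,"ax":0,"ay":0,"az":0,"jaw":90},{"x":0,"y":0,"z":0,"ax":0,"ay":0,"az":0,"jaw":255},{"x":0,"y":0,"z":0,"ax":0,"ay":0,"az":0,"jaw":255},{"x":0,"y":0,"z":0,"ax":0,"ay":0,"az":0,"jaw":255},{"x":0,"y":0,"z":0,"ax":0,"ay":0,"az":0,"jaw":255},{"x":0,"y":0,"z":0,"ax":0,"ay":0,"az":0,"jaw":255},{"x":0,"y":0,"z":0,"ax":0,"ay":0,"az":0,"jaw":255}]' 35
```

```text
time: 4.57
eef_pos: [550.8, -376.9, 49.9]
tool_rot: [-0.0, 1.0, -0.0, 0.001]
ft_force: [-0.4, 1.4, 5.9]
opening: 0.56
finger_force: 37.1
```

```bash
python3 -m jog '[{"x":0,"y":0,"z":-4,"ax":0,"ay":0,"az":0,"jaw":255},{"x":0,"y":0,"z":-10,"ax":0,"ay":0,"az":0,"jaw":255},{"x":0,"y":0,"z":-20,"ax":0,"ay":0,"az":0,"jaw":255},{"x":0,"y":0,"z":-28,"ax":0,"ay":0,"az":0,"jaw":255},{"x":0,"y":0,"z":-28,"ax":0,"ay":0,"az":0,"jaw":255},{"x":0,"y":0,"z":-28,"ax":0,"ay":0,"az":0,"jaw":255},{"x":0,"y":0,"z":-20,"ax":0,"ay":0,"az":0,"jaw":255},{"x":0,"y":0,"z":-10,"ax":0,"ay":0,"az":0,"jaw":255},{"x":1,"y":10,"z":-2,"ax":0,"ay":0,"az":0,"jaw":255},{"x":2,"y":20,"z":0,"ax":0,"ay":0,"az":0,"jaw":255},{"x":3,"y":30,"z":0,"ax":0,"ay":0,"az":0,"jaw":255},{"x":3,"y":30,"z":0,"ax":0,"ay":0,"az":0,"jaw":255},{"x":3,"y":30,"z":0,"ax":0,"ay":0,"az":0,"jaw":255},{"x":3,"y":30,"z":0,"ax":0,"ay":0,"az":0,"jaw":255},{"x":3,"y":30,"z":0,"ax":0,"ay":0,"az":0,"jaw":255},{"x":3,"y":30,"z":0,"ax":0,"ay":0,"az":0,"jaw":255},{"x":3,"y":30,"z":0,"ax":0,"ay":0,"az":0,"jaw":255},{"x":3,"y":30,"z":0,"ax":0,"ay":0,"az":0,"jaw":255},{"x":3,"y":20,"z":0,"ax":0,"ay":0,"az":0,"jaw":255},{"x":1,"y":10,"z":0,"ax":0,"ay":0,"az":0,"jaw":255}]'
```

```text
time: 6.23
eef_pos: [517.3, -73.3, 196.5]
tool_rot: [-0.002, 1.0, 0.001, -0.002]
ft_force: [0.8, -0.4, -2.5]
opening: 0.573
finger_force: 37.1
```

Run:
```python
from h import *
print(ctrl.sense()['eef_pos'],ctrl.sense()['ft_force'],ctrl.sense()['finger_force'])
z=snap('wrist','w2'); W=world(z)
zt=snap('top','top2')
```

```text
[517.33687287 -73.33035853 196.5283703 ] [ 0.76565554 -0.41715874 -2.49104147] 37.05398560850881
```

View pics/w2.png

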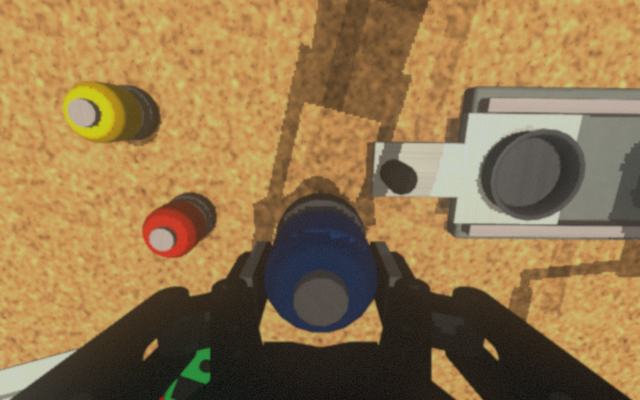

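Held upright in the fingers (button at (320,298)); nest rim about (532,172) and knob (398,176). I'll measure the nest from here.

Run:
```python
from h import *
z=load('w2'); W=world(z); zz=W[...,2]
vv,uu=np.mgrid[:400,:640]
def C(m,n):
    P=W[m&(z['d']>0)]; c,r=cv2.minEnclosingCircle(P[:,:2].astype(np.float32)); print(n,len(P),P.mean(0).round(1),P.min(0).round(1),P.max(0).round(1),np.round(c,1),round(r,1)); return P
C((uu>470)&(uu<595)&(vv>120)&(vv<228)&(zz>63)&(zz<72),'rim')
C((uu>470)&(uu<595)&(vv>120)&(vv<228)&(zz>46)&(zz<53),'floor')
C((uu>375)&(uu<422)&(vv>150)&(vv<200)&(zz>86)&(zz<97),'knobtop')
C((uu>262)&(uu<378)&(vv>190)&(vv<335)&(zz>180),'blue')
P=C((uu>300)&(uu<340)&(vv>285)&(vv<315)&(zz>210),'button')
# shuttle edges direction: tongue minAreaRect
g=W[(uu>450)&(vv>85)&(vv<240)&(zz>25)&(zz<45)]
print(cv2.minAreaRect(g[:,:2].astype(np.float32)))
g=W[(uu>370)&(uu<470)&(vv>140)&(vv<200)&(zz>35)&(zz<48)]
print(cv2.minAreaRect(g[:,:2].astype(np.float32)),np.median(g[:,2]))
```

```text
rim 2134 [496.1 114.   66.5] [457.6  69.2  63. ] [535.7 149.   69.5] [497.5 109.4] 40.2
floor 3966 [496.5 111.2  49.6] [452.5  57.9  46. ] [550.6 176.2  53. ] [502. 118.] 75.8
knobtop 735 [494.9 -11.6  91.8] [484.  -22.5  86.1] [5.073e+02 3.000e-01 9.430e+01] [495.6 -10.9] 11.8
blue 11286 [509.  -74.2 208.9] [ 491.6 -101.4  180. ] [538.1 -46.9 220.6] [513.5 -74.1] 28.3
button 1125 [516.1 -74.2 218.6] [508.8 -81.6 216.8] [523.6 -66.8 220.6] [516.3 -74.4] 9.7
((496.895751953125, 151.22911071777344), (216.9197540283203, 148.37933349609375), 89.55267333984375)
((498.250732421875, 19.739192962646484), (55.952518463134766, 91.69400024414062), 0.5965936183929443) 44.49532151974289
```

```bash
python3 -m jog '[{"x":2,"y":10,"z":0,"ax":0,"ay":0,"az":0,"jaw":255},{"x":2,"y":20,"z":0,"ax":0,"ay":0,"az":0,"jaw":255},{"x":3,"y":30,"z":0,"ax":0,"ay":0,"az":0,"jaw":255},{"x":3,"y":30,"z":0,"ax":0,"ay":0,"az":0,"jaw":255},{"x":3,"y":30,"z":0,"ax":0,"ay":0,"az":0,"jaw":255},{"x":3,"y":30,"z":0,"ax":0,"ay":0,"az":0,"jaw":255},{"x":2,"y":20,"z":0,"ax":0,"ay":0,"az":0,"jaw":255},{"x":1,"y":10,"z":0,"ax":0,"ay":0,"az":0,"jaw":255},{"x":0,"y":4,"z":0,"ax":0,"ay":0,"az":0,"jaw":255},{"x":0,"y":0,"z":5,"ax":0,"ay":0,"az":0,"jaw":255},{"x":0,"y":0,"z":15,"ax":0,"ay":0,"az":0,"jaw":255},{"x":0,"y":0,"z":15,"ax":0,"ay":0,"az":0,"jaw":255},{"x":0,"y":0,"z":15,"ax":0,"ay":0,"az":0,"jaw":255},{"x":0,"y":0,"z":10,"ax":0,"ay":0,"az":0,"jaw":255},{"x":0,"y":0,"z":5,"ax":0,"ay":0,"az":0,"jaw":255},{"x":0,"y":0,"z":0,"ax":0,"ay":0,"az":0,"jaw":255},{"x":0,"y":0,"z":0,"ax":0,"ay":0,"az":0,"jaw":255}]'
```

```text
time: 7.75
eef_pos: [500.6, 106.6, 134.2]
tool_rot: [0.0, 1.0, -0.0, 0.0]
ft_force: [0.4, 0.4, -2.0]
opening: 0.569
finger_force: 37.1
```

```bash
python3 -m jog '[{"x":2,"y":4,"z":0,"ax":0,"ay":0,"az":0,"jaw":255},{"x":0,"y":0,"z":5,"ax":0,"ay":0,"az":0,"jaw":255},{"x":0,"y":0,"z":6,"ax":0,"ay":0,"az":0,"jaw":255},{"x":0,"y":0,"z":6,"ax":0,"ay":0,"az":0,"jaw":255},{"x":0,"y":0,"z":5,"ax":0,"ay":0,"az":0,"jaw":255},{"x":0,"y":0,"z":4,"ax":0,"ay":0,"az":0,"jaw":255},{"x":0,"y":0,"z":2,"ax":0,"ay":0,"az":0,"jaw":255},{"x":0,"y":0,"z":1,"ax":0,"ay":0,"az":0,"jaw":255},{"x":0,"y":0,"z":1,"ax":0,"ay":0,"az":0,"jaw":255},{"x":0,"y":0,"z":0,"ax":0,"ay":0,"az":0,"jaw":255},{"x":0,"y":0,"z":0,"ax":0,"ay":0,"az":0,"jaw":255}]'
```

```text
time: 8.67
eef_pos: [498.5, 111.2, 104.3]
tool_rot: [-0.0, 1.0, 0.0, 0.0]
ft_force: [-0.2, -0.2, -2.9]
opening: 0.566
finger_force: 37.1
```

```bash
python3 -m jog '[{"x":0,"y":-1,"z":1.5,"ax":0,"ay":0,"az":0,"jaw":255},{"x":0,"y":0,"z":1,"ax":0,"ay":0,"az":0,"jaw":255},{"x":0,"y":0,"z":1,"ax":0,"ay":0,"az":0,"jaw":255},{"x":0,"y":0,"z":0,"ax":0,"ay":0,"az":0,"jaw":255},{"x":0,"y":0,"z":0,"ax":0,"ay":0,"az":0,"jaw":255}]'; python3 -m jog '[{"x":0,"y":0,"z":0.5,"ax":0,"ay":0,"az":0,"jaw":255},{"x":0,"y":0,"z":0.5,"ax":0,"ay":0,"az":0,"jaw":255},{"x":0,"y":0,"z":0,"ax":0,"ay":0,"az":0,"jaw":255},{"x":0,"y":0,"z":0,"ax":0,"ay":0,"az":0,"jaw":255}]'
```

```text
time: 9.08
eef_pos: [498.2, 110.2, 100.4]
tool_rot: [-0.0, 1.0, 0.0, -0.0]
ft_force: [-0.0, -0.2, -2.5]
opening: 0.565
finger_force: 37.1
time: 9.42
eef_pos: [498.3, 110.2, 99.5]
tool_rot: [-0.0, 1.0, 0.0, 0.0]
ft_force: [0.4, 0.9, -2.4]
opening: 0.57
finger_force: 37.1
```

```bash
python3 -m jog '[{"x":0,"y":0,"z":0.5,"ax":0,"ay":0,"az":0,"jaw":255},{"x":0,"y":0,"z":0,"ax":0,"ay":0,"az":0,"jaw":255},{"x":0,"y":0,"z":0,"ax":0,"ay":0,"az":0,"jaw":255}]';python3 -m jog '[{"x":0,"y":0,"z":0.5,"ax":0,"ay":0,"az":0,"jaw":255},{"x":0,"y":0,"z":0.3,"ax":0,"ay":0,"az":0,"jaw":255},{"x":0,"y":0,"z":0,"ax":0,"ay":0,"az":0,"jaw":255}]'
```

```text
time: 9.67
eef_pos: [498.3, 110.2, 99.5]
tool_rot: [-0.0, 1.0, 0.0, 0.0]
ft_force: [-1.7, -0.8, 1.0]
opening: 0.57
finger_force: 37.4
time: 9.92
eef_pos: [498.4, 110.2, 99.0]
tool_rot: [-0.0, 1.0, 0.0, 0.0]
ft_force: [-3.2, -0.7, 4.3]
opening: 0.562
finger_force: 37.7
```

Resting on the floor (z 99.0, force turned by ~7 N). Release gently and rise.

```bash
python3 -m jog '[{"x":0,"y":0,"z":0,"ax":0,"ay":0,"az":0,"jaw":100},{"x":0,"y":0,"z":0,"ax":0,"ay":0,"az":0,"jaw":85},{"x":0,"y":0,"z":0,"ax":0,"ay":0,"az":0,"jaw":60},{"x":0,"y":0,"z":0,"ax":0,"ay":0,"az":0,"jaw":30},{"x":0,"y":0,"z":0,"ax":0,"ay":0,"az":0,"jaw":0},{"x":0,"y":0,"z":0,"ax":0,"ay":0,"az":0,"jaw":0},{"x":0,"y":0,"z":0,"ax":0,"ay":0,"az":0,"jaw":0},{"x":0,"y":0,"z":-5,"ax":0,"ay":0,"az":0,"jaw":0},{"x":0,"y":0,"z":-15,"ax":0,"ay":0,"az":0,"jaw":0},{"x":0,"y":0,"z":-25,"ax":0,"ay":0,"az":0,"jaw":0},{"x":0,"y":0,"z":-25,"ax":0,"ay":0,"az":0,"jaw":0},{"x":0,"y":0,"z":-20,"ax":0,"ay":0,"az":0,"jaw":0},{"x":0,"y":-10,"z":-10,"ax":0,"ay":0,"az":0,"jaw":0},{"x":0,"y":-20,"z":0,"ax":0,"ay":0,"az":0,"jaw":0},{"x":0,"y":-30,"z":0,"ax":0,"ay":0,"az":0,"jaw":0},{"x":0,"y":-30,"z":0,"ax":0,"ay":0,"az":0,"jaw":0},{"x":1,"y":-20,"z":0,"ax":0,"ay":0,"az":0,"jaw":0},{"x":1,"y":-10,"z":0,"ax":0,"ay":0,"az":0,"jaw":0},{"x":0,"y":0,"z":0,"ax":0,"ay":0,"az":0,"jaw":0},{"x":0,"y":0,"z":0,"ax":0,"ay":0,"az":0,"jaw":0}]'
python3 - <<'E'
from h import *
print(ctrl.sense()['eef_pos'])
z=snap('wrist','w3'); W=world(z); zz=W[...,2]
def C(m,n):
    P=W[m&(z['d']>0)]; c,r=cv2.minEnclosingCircle(P[:,:2].astype(np.float32)); print(n,len(P),P.mean(0).round(1),P.min(0).round(1),P.max(0).round(1),np.round(c,1),round(r,1))
near=lambda x,y,r:np.hypot(W[...,0]-x,W[...,1]-y)<r
C(near(497.5,110,35)&(zz>116)&(zz<128),'button'); C(near(496,-10.5,22)&(zz>85)&(zz<97),'knob'); C(near(497.5,110,45)&(zz>63)&(zz<71),'rim')
E
```

```text
time: 11.58
eef_pos: [496.1, -9.9, 197.9]
tool_rot: [0.0, 1.0, 0.0, -0.0]
ft_force: [-0.9, 0.2, 0.7]
opening: 0.999
finger_force: 0.0
[496.11429517  -9.87858057 197.93744305]
button 837 [496.8 108.2 121. ] [481.5  92.  116. ] [513.2 120.4 123.9] [497.4 107.4] 16.5
knob 680 [494.4 -10.5  91.8] [484.1 -21.9  85.1] [506.5   1.2  94.3] [495.6 -10.3] 11.9
rim 1805 [488.7  99.1  66.4] [457.7  70.3  63. ] [536.2 146.7  71. ] [496.7 109.3] 39.6
```

View pics/w3.png

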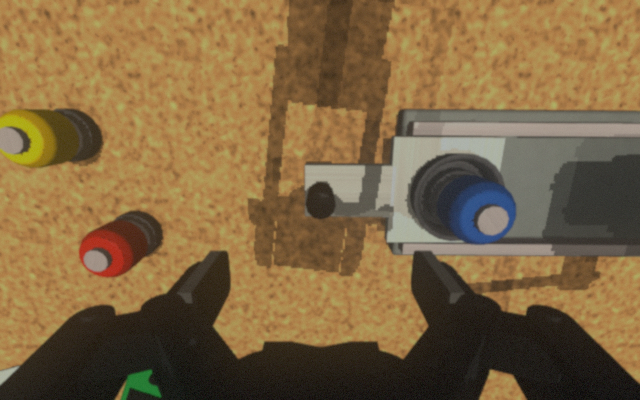

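Blue stands upright in the nest (button top z 121, at (491,220)); knob at (320,200), directly below the TCP. Descend and pinch the knob.

```bash
python3 -m jog '[{"x":0,"y":0,"z":8,"ax":0,"ay":0,"az":0,"jaw":0},{"x":0,"y":0,"z":18,"ax":0,"ay":0,"az":0,"jaw":0},{"x":0,"y":0,"z":25,"ax":0,"ay":0,"az":0,"jaw":0},{"x":0,"y":0,"z":25,"ax":0,"ay":0,"az":0,"jaw":0},{"x":0,"y":0,"z":20,"ax":0,"ay":0,"az":0,"jaw":0},{"x":0,"y":0,"z":14,"ax":0,"ay":0,"az":0,"jaw":0},{"x":0,"y":0,"z":7,"ax":0,"ay":0,"az":0,"jaw":0},{"x":0,"y":0,"z":3,"ax":0,"ay":0,"az":0,"jaw":0},{"x":0,"y":0,"z":0,"ax":0,"ay":0,"az":0,"jaw":60},{"x":0,"y":0,"z":0,"ax":0,"ay":0,"az":0,"jaw":100},{"x":0,"y":0,"z":0,"ax":0,"ay":0,"az":0,"jaw":140},{"x":0,"y":0,"z":0,"ax":0,"ay":0,"az":0,"jaw":170},{"x":0,"y":0,"z":0,"ax":0,"ay":0,"az":0,"jaw":255},{"x":0,"y":0,"z":0,"ax":0,"ay":0,"az":0,"jaw":255},{"x":0,"y":0,"z":0,"ax":0,"ay":0,"az":0,"jaw":255},{"x":0,"y":0,"z":0,"ax":0,"ay":0,"az":0,"jaw":255}]' 30
```

```text
time: 12.97
eef_pos: [496.9, -9.9, 79.2]
tool_rot: [-0.0, 1.0, -0.0, 0.001]
ft_force: [-0.7, 0.8, 5.2]
opening: 0.27
finger_force: 29.5
```

```bash
python3 -m jog '[{"x":0,"y":2,"z":0,"ax":0,"ay":0,"az":0,"jaw":255},{"x":0,"y":4,"z":0,"ax":0,"ay":0,"az":0,"jaw":255},{"x":0,"y":6,"z":0,"ax":0,"ay":0,"az":0,"jaw":255},{"x":0,"y":8,"z":0,"ax":0,"ay":0,"az":0,"jaw":255},{"x":0,"y":10,"z":0,"ax":0,"ay":0,"az":0,"jaw":255},{"x":0,"y":12,"z":0,"ax":0,"ay":0,"az":0,"jaw":255},{"x":0,"y":12,"z":0,"ax":0,"ay":0,"az":0,"jaw":255},{"x":0,"y":12,"z":0,"ax":0,"ay":0,"az":0,"jaw":255},{"x":0,"y":12,"z":0,"ax":0,"ay":0,"az":0,"jaw":255},{"x":0,"y":12,"z":0,"ax":0,"ay":0,"az":0,"jaw":255},{"x":0,"y":12,"z":0,"ax":0,"ay":0,"az":0,"jaw":255},{"x":0,"y":10,"z":0,"ax":0,"ay":0,"az":0,"jaw":255},{"x":0,"y":8,"z":0,"ax":0,"ay":0,"az":0,"jaw":255},{"x":0,"y":6,"z":0,"ax":0,"ay":0,"az":0,"jaw":255},{"x":0,"y":4,"z":0,"ax":0,"ay":0,"az":0,"jaw":255},{"x":0,"y":3,"z":0,"ax":0,"ay":0,"az":0,"jaw":255},{"x":0,"y":2,"z":0,"ax":0,"ay":0,"az":0,"jaw":255},{"x":0,"y":1,"z":0,"ax":0,"ay":0,"az":0,"jaw":255},{"x":0,"y":0,"z":0,"ax":0,"ay":0,"az":0,"jaw":255}]'
```

```text
time: 14.55
eef_pos: [498.1, 126.9, 79.2]
tool_rot: [-0.0, 1.0, 0.0, 0.002]
ft_force: [4.6, -1.7, 4.9]
opening: 0.271
finger_force: 29.7
```

```bash
python3 -m jog '[{"x":-1,"y":2,"z":0,"ax":0,"ay":0,"az":0,"jaw":255},{"x":0,"y":2,"z":0,"ax":0,"ay":0,"az":0,"jaw":255},{"x":0,"y":2,"z":0,"ax":0,"ay":0,"az":0,"jaw":255},{"x":0,"y":2,"z":0,"ax":0,"ay":0,"az":0,"jaw":255},{"x":0,"y":2,"z":0,"ax":0,"ay":0,"az":0,"jaw":255},{"x":0,"y":1,"z":0,"ax":0,"ay":0,"az":0,"jaw":255},{"x":0,"y":1,"z":0,"ax":0,"ay":0,"az":0,"jaw":255},{"x":0,"y":1,"z":0,"ax":0,"ay":0,"az":0,"jaw":255}]'; python3 -m jog '[{"x":0,"y":1,"z":0,"ax":0,"ay":0,"az":0,"jaw":255},{"x":0,"y":1,"z":0,"ax":0,"ay":0,"az":0,"jaw":255},{"x":0,"y":1,"z":0,"ax":0,"ay":0,"az":0,"jaw":255},{"x":0,"y":0,"z":0,"ax":0,"ay":0,"az":0,"jaw":255}]'
```

```text
time: 15.22
eef_pos: [498.2, 139.6, 79.2]
tool_rot: [-0.0, 1.0, -0.0, 0.001]
ft_force: [2.9, -3.1, 5.7]
opening: 0.27
finger_force: 29.9
time: 15.55
eef_pos: [498.2, 142.8, 79.2]
tool_rot: [-0.0, 1.0, 0.0, 0.001]
ft_force: [3.0, -2.4, 6.3]
opening: 0.274
finger_force: 29.8
```

```bash
for i in 1; do :; done; python3 -m jog '[{"x":0,"y":1,"z":0,"ax":0,"ay":0,"az":0,"jaw":255},{"x":0,"y":1,"z":0,"ax":0,"ay":0,"az":0,"jaw":255},{"x":0,"y":0,"z":0,"ax":0,"ay":0,"az":0,"jaw":255}]';  python3 -m jog '[{"x":0,"y":1,"z":0,"ax":0,"ay":0,"az":0,"jaw":255},{"x":0,"y":1,"z":0,"ax":0,"ay":0,"az":0,"jaw":255},{"x":0,"y":0,"z":0,"ax":0,"ay":0,"az":0,"jaw":255}]'
```

```text
time: 15.8
eef_pos: [498.3, 144.7, 79.2]
tool_rot: [-0.0, 1.0, 0.0, 0.001]
ft_force: [2.3, -2.3, 6.7]
opening: 0.269
finger_force: 29.8
time: 16.05
eef_pos: [498.2, 146.6, 79.2]
tool_rot: [-0.0, 1.0, -0.0, 0.001]
ft_force: [2.6, -2.8, 6.5]
opening: 0.271
finger_force: 29.9
```

```bash
python3 -m jog '[{"x":0,"y":1,"z":0,"ax":0,"ay":0,"az":0,"jaw":255},{"x":0,"y":1,"z":0,"ax":0,"ay":0,"az":0,"jaw":255},{"x":0,"y":1,"z":0,"ax":0,"ay":0,"az":0,"jaw":255},{"x":0,"y":0,"z":0,"ax":0,"ay":0,"az":0,"jaw":255}]';  python3 -m jog '[{"x":0,"y":1,"z":0,"ax":0,"ay":0,"az":0,"jaw":255},{"x":0,"y":1,"z":0,"ax":0,"ay":0,"az":0,"jaw":255},{"x":0,"y":0,"z":0,"ax":0,"ay":0,"az":0,"jaw":255}]'; python3 -m jog '[{"x":0,"y":1,"z":0,"ax":0,"ay":0,"az":0,"jaw":255},{"x":0,"y":1,"z":0,"ax":0,"ay":0,"az":0,"jaw":255},{"x":0,"y":0,"z":0,"ax":0,"ay":0,"az":0,"jaw":255}]'
```

```text
time: 16.38
eef_pos: [498.3, 146.7, 79.2]
tool_rot: [0.0, 1.0, -0.003, 0.001]
ft_force: [1.7, -11.8, 8.2]
opening: 0.27
finger_force: 30.4
time: 16.63
eef_pos: [498.3, 146.8, 79.2]
tool_rot: [0.0, 1.0, -0.005, 0.001]
ft_force: [1.8, -17.6, 9.2]
opening: 0.268
finger_force: 31.2
time: 16.88
eef_pos: [498.3, 146.8, 79.2]
tool_rot: [0.001, 1.0, -0.007, 0.001]
ft_force: [2.0, -21.1, 9.8]
opening: 0.271
finger_force: 32.3
```

The shuttle hit its stop at knob y ≈ 146.7 (travel 156.7 mm). Back off the push, release, and rise.

```bash
python3 -m jog '[{"x":0,"y":-3,"z":0,"ax":0,"ay":0,"az":0,"jaw":255},{"x":0,"y":-2,"z":0,"ax":0,"ay":0,"az":0,"jaw":255},{"x":0,"y":0,"z":0,"ax":0,"ay":0,"az":0,"jaw":170},{"x":0,"y":0,"z":0,"ax":0,"ay":0,"az":0,"jaw":140},{"x":0,"y":0,"z":0,"ax":0,"ay":0,"az":0,"jaw":100},{"x":0,"y":0,"z":0,"ax":0,"ay":0,"az":0,"jaw":60},{"x":0,"y":0,"z":0,"ax":0,"ay":0,"az":0,"jaw":60},{"x":0,"y":0,"z":-10,"ax":0,"ay":0,"az":0,"jaw":60},{"x":0,"y":0,"z":-20,"ax":0,"ay":0,"az":0,"jaw":60},{"x":0,"y":0,"z":-30,"ax":0,"ay":0,"az":0,"jaw":0},{"x":0,"y":0,"z":-35,"ax":0,"ay":0,"az":0,"jaw":0},{"x":0,"y":0,"z":-35,"ax":0,"ay":0,"az":0,"jaw":0},{"x":0,"y":0,"z":-35,"ax":0,"ay":0,"az":0,"jaw":0},{"x":0,"y":0,"z":-35,"ax":0,"ay":0,"az":0,"jaw":0},{"x":0,"y":0,"z":-35,"ax":0,"ay":0,"az":0,"jaw":0},{"x":0,"y":0,"z":-35,"ax":0,"ay":0,"az":0,"jaw":0},{"x":0,"y":0,"z":-30,"ax":0,"ay":0,"az":0,"jaw":0},{"x":0,"y":0,"z":-20,"ax":0,"ay":0,"az":0,"jaw":0},{"x":0,"y":0,"z":-10,"ax":0,"ay":0,"az":0,"jaw":0},{"x":0,"y":0,"z":0,"ax":0,"ay":0,"az":0,"jaw":0}]'
python3 - <<'E'
from h import *
print(ctrl.sense()['eef_pos'])
z=snap('wrist','w4');t=snap('top','top4')
for nm in('w4','top4'):
    z=load(nm); W=world(z); zz=W[...,2]; near=lambda x,y,r:(np.hypot(W[...,0]-x,W[...,1]-y)<r)&(z['d']>0)
    for n,m in dict(knob=near(498,147,22)&(zz>85)&(zz<97),grip=(abs(W[...,0]-652)<38)&(abs(W[...,1]-174)<25)&(zz>310)).items():
        P=W[m]
        if len(P)<5: print(nm,n,len(P)); continue
        c,r=cv2.minEnclosingCircle(P[:,:2].astype(np.float32)); print(nm,n,len(P),P.mean(0).round(1),P.min(0).round(1),P.max(0).round(1),np.round(c,1),round(r,1))
        print(np.percentile(P,[2,98],axis=0).round(1).tolist())
E
```

```text
time: 18.55
eef_pos: [497.4, 148.5, 412.7]
tool_rot: [-0.0, 1.0, 0.001, 0.004]
ft_force: [-0.4, 0.4, 0.1]
opening: 1.0
finger_force: 0.0
[497.44840905 148.48308562 412.71300355]
w4 knob 200 [496.2 146.   92. ] [485.7 134.5  86.2] [507.8 156.5  94.8] [497.  146.1] 11.7
[[486.0, 136.0, 88.7], [507.2, 156.4, 93.9]]
w4 grip 4
top4 knob 0
top4 grip 513 [652.  173.2 331.1] [614.  162.3 320.8] [689.9 185.9 338.2] [652.  173.8] 39.2
[[615.9, 162.9, 323.4], [688.5, 185.4, 336.5]]
```

View pics/w4.png

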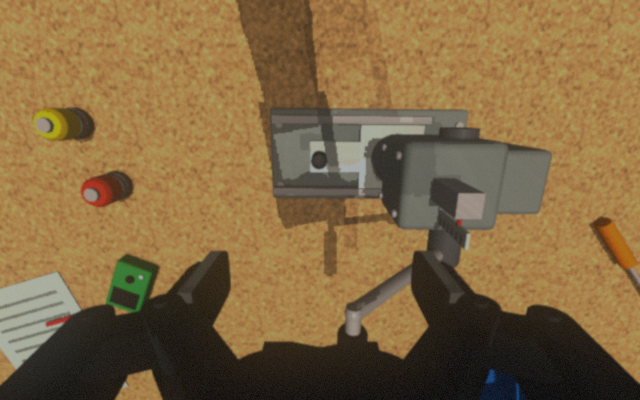

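Shuttle home (knob at (319,160), y=146), isolator hidden under the head. Grip centre from top camera ≈ (648,174,320). Move over it and descend.

```bash
python3 -m jog '[{"x":-10,"y":2,"z":0,"ax":0,"ay":0,"az":0,"jaw":0},{"x":-20,"y":3,"z":0,"ax":0,"ay":0,"az":0,"jaw":0},{"x":-25,"y":4,"z":0,"ax":0,"ay":0,"az":0,"jaw":0},{"x":-25,"y":4,"z":0,"ax":0,"ay":0,"az":0,"jaw":0},{"x":-25,"y":4,"z":0,"ax":0,"ay":0,"az":0,"jaw":0},{"x":-25,"y":4,"z":0,"ax":0,"ay":0,"az":0,"jaw":0},{"x":-15,"y":3,"z":0,"ax":0,"ay":0,"az":0,"jaw":0},{"x":-5,"y":1,"z":0,"ax":0,"ay":0,"az":0,"jaw":0},{"x":0,"y":0,"z":0,"ax":0,"ay":0,"az":0,"jaw":0},{"x":0,"y":0,"z":0,"ax":0,"ay":0,"az":0,"jaw":0}]'
python3 - <<'E'
from h import *
print(ctrl.sense()['eef_pos'])
z=snap('wrist','w5'); W=world(z); zz=W[...,2]
m=(abs(W[...,0]-652)<45)&(abs(W[...,1]-174)<22)&(zz>305)&(zz<345)&(z['d']>0); P=W[m]; print(len(P))
if len(P)>5: print(P.mean(0).round(1),np.percentile(P,[2,98],axis=0).round(1).tolist())
E
```

```text
time: 19.48
eef_pos: [647.1, 173.3, 406.9]
tool_rot: [-0.0, 1.0, -0.0, -0.001]
ft_force: [-1.2, -0.2, -0.0]
opening: 1.001
finger_force: 0.0
[647.14703088 173.29648401 406.85271687]
4031
[646.8 174.5 331.1] [[608.5, 162.6, 323.7], [688.9, 186.7, 334.4]]
```

View pics/w5.png

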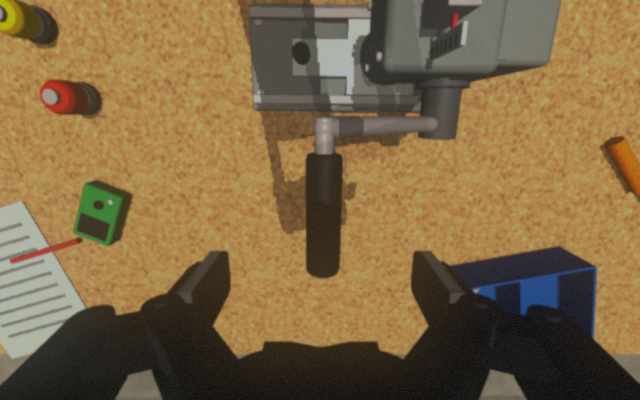

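Grip runs from (323,155) to (323,275), centred between the fingers: y 174.6, top z ≈ 333. Descend and pinch.

```bash
python3 -m jog '[{"x":0,"y":1,"z":8,"ax":0,"ay":0,"az":0,"jaw":0},{"x":0,"y":0,"z":15,"ax":0,"ay":0,"az":0,"jaw":0},{"x":0,"y":0,"z":18,"ax":0,"ay":0,"az":0,"jaw":0},{"x":0,"y":0,"z":18,"ax":0,"ay":0,"az":0,"jaw":0},{"x":0,"y":0,"z":14,"ax":0,"ay":0,"az":0,"jaw":0},{"x":0,"y":0,"z":8,"ax":0,"ay":0,"az":0,"jaw":0},{"x":0,"y":0,"z":4,"ax":0,"ay":0,"az":0,"jaw":0},{"x":0,"y":0,"z":0,"ax":0,"ay":0,"az":0,"jaw":60},{"x":0,"y":0,"z":0,"ax":0,"ay":0,"az":0,"jaw":100},{"x":0,"y":0,"z":0,"ax":0,"ay":0,"az":0,"jaw":140},{"x":0,"y":0,"z":0,"ax":0,"ay":0,"az":0,"jaw":170},{"x":0,"y":0,"z":0,"ax":0,"ay":0,"az":0,"jaw":255},{"x":0,"y":0,"z":0,"ax":0,"ay":0,"az":0,"jaw":255},{"x":0,"y":0,"z":0,"ax":0,"ay":0,"az":0,"jaw":255},{"x":0,"y":0,"z":0,"ax":0,"ay":0,"az":0,"jaw":255},{"x":0,"y":0,"z":0,"ax":0,"ay":0,"az":0,"jaw":255}]' 45
cat > lev.py <<'E'
import numpy as np
# angle table: world shift of the grip from q=0, press x = +y
for q in np.arange(0,0.82,0.05):
    print(round(q,2), 'dy',round(-170*(np.cos(.785-q)-np.cos(.785)),1),'dz',round(170*(np.sin(.785-q)-np.sin(.785)),1))
E
python3 lev.py
```

```text
time: 20.87
eef_pos: [647.5, 174.4, 324.2]
tool_rot: [-0.0, 1.0, 0.0, 0.001]
ft_force: [0.0, 1.0, 3.4]
opening: 0.28
finger_force: 44.0
0.0 dy -0.0 dz 0.0
0.05 dy -5.9 dz -6.2
0.1 dy -11.4 dz -12.6
0.15 dy -16.6 dz -19.3
0.2 dy -21.5 dz -26.3
0.25 dy -26.0 dz -33.5
0.3 dy -30.1 dz -40.9
0.35 dy -33.9 dz -48.5
0.4 dy -37.3 dz -56.3
0.45 dy -40.3 dz -64.3
0.5 dy -42.9 dz -72.4
0.55 dy -45.1 dz -80.6
0.6 dy -46.8 dz -88.9
0.65 dy -48.2 dz -97.3
0.7 dy -49.1 dz -105.7
0.75 dy -49.6 dz -114.2
0.8 dy -49.7 dz -122.7
```

```bash
python3 -m jog '[{"x":0,"y":-2.9,"z":3.1,"ax":0,"ay":0,"az":0,"jaw":255},{"x":0,"y":-3,"z":3.1,"ax":0,"ay":0,"az":0,"jaw":255},{"x":0,"y":-2.8,"z":3.2,"ax":0,"ay":0,"az":0,"jaw":255},{"x":0,"y":-2.7,"z":3.2,"ax":0,"ay":0,"az":0,"jaw":255},{"x":0,"y":-5.2,"z":6.7,"ax":0,"ay":0,"az":0,"jaw":255},{"x":0,"y":-4.9,"z":7,"ax":0,"ay":0,"az":0,"jaw":255},{"x":0,"y":-4.5,"z":7.2,"ax":0,"ay":0,"az":0,"jaw":255},{"x":0,"y":-2.1,"z":3.7,"ax":0,"ay":0,"az":0,"jaw":255},{"x":0,"y":-2,"z":3.7,"ax":0,"ay":0,"az":0,"jaw":255},{"x":0,"y":0,"z":0,"ax":0,"ay":0,"az":0,"jaw":255}]'
```

```text
time: 21.7
eef_pos: [647.3, 143.4, 281.0]
tool_rot: [0.0, 1.0, -0.0, -0.001]
ft_force: [1.5, -0.7, 4.0]
opening: 0.289
finger_force: 44.1
```

```bash
python3 -m jog '[{"x":0,"y":-1.9,"z":3.8,"ax":0,"ay":0,"az":0,"jaw":255},{"x":0,"y":-1.9,"z":3.8,"ax":0,"ay":0,"az":0,"jaw":255},{"x":0,"y":-1.7,"z":3.9,"ax":0,"ay":0,"az":0,"jaw":255},{"x":0,"y":-1.7,"z":3.9,"ax":0,"ay":0,"az":0,"jaw":255},{"x":0,"y":-1.5,"z":4,"ax":0,"ay":0,"az":0,"jaw":255},{"x":0,"y":-1.5,"z":4,"ax":0,"ay":0,"az":0,"jaw":255},{"x":0,"y":-1.3,"z":4,"ax":0,"ay":0,"az":0,"jaw":255},{"x":0,"y":-1.3,"z":4.1,"ax":0,"ay":0,"az":0,"jaw":255},{"x":0,"y":0,"z":0,"ax":0,"ay":0,"az":0,"jaw":255},{"x":0,"y":0,"z":0,"ax":0,"ay":0,"az":0,"jaw":255}]'
python3 - <<'E'
from h import *
s=ctrl.sense();print(s['eef_pos'],s['ft_force'])
z=snap('scene','s6')
c=proj(z,[560,266,160]).astype(int); print(c)
u,v=c; im=z['p'][v-80:v+80,u-110:u+110,::-1]
cv2.imwrite('pics/s6c.png',cv2.resize(im,None,fx=3.6,fy=3.6,interpolation=cv2.INTER_CUBIC))
E
```

```text
time: 22.53
eef_pos: [647.2, 131.6, 250.7]
tool_rot: [-0.0, 1.0, 0.0, -0.0]
ft_force: [0.1, 2.9, 5.8]
opening: 0.289
finger_force: 44.2
[647.17697894 131.59801119 250.72146571] [0.0825314  2.90675921 5.75530703]
[448 215]
```

View pics/s6c.png

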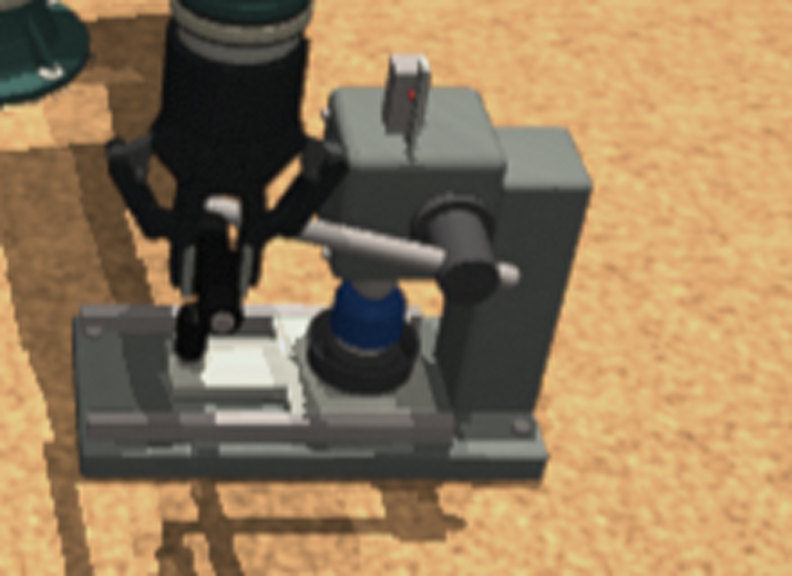

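Gripper holds the grip at about (215,270) of the crop; the blue mount stands in the nest right under the ram at (365,320). q ≈ 0.50 from the TCP, i.e. ~2.6 mm. Ease on to about 0.68, then check the ram's drop.

```bash
python3 -m jog '[{"x":0,"y":-1,"z":3,"ax":0,"ay":0,"az":0,"jaw":255},{"x":0,"y":-0.9,"z":3,"ax":0,"ay":0,"az":0,"jaw":255},{"x":0,"y":-0.8,"z":3,"ax":0,"ay":0,"az":0,"jaw":255},{"x":0,"y":-0.7,"z":3,"ax":0,"ay":0,"az":0,"jaw":255},{"x":0,"y":-0.6,"z":3,"ax":0,"ay":0,"az":0,"jaw":255},{"x":0,"y":-0.5,"z":3,"ax":0,"ay":0,"az":0,"jaw":255},{"x":0,"y":-0.5,"z":3,"ax":0,"ay":0,"az":0,"jaw":255},{"x":0,"y":-0.4,"z":3,"ax":0,"ay":0,"az":0,"jaw":255},{"x":0,"y":-0.3,"z":2.5,"ax":0,"ay":0,"az":0,"jaw":255},{"x":0,"y":-0.2,"z":2,"ax":0,"ay":0,"az":0,"jaw":255},{"x":0,"y":0,"z":0,"ax":0,"ay":0,"az":0,"jaw":255},{"x":0,"y":0,"z":0,"ax":0,"ay":0,"az":0,"jaw":255}]'
python3 - <<'E'
from h import *
s=ctrl.sense();print(s['eef_pos'],s['ft_force'])
snap('scene','s7');snap('top','top7')
for f in('scene1','s6','s7','top1','top4','top7'):
    z=load(f);W=world(z);m=(abs(W[...,0]-500)<16)&(abs(W[...,1]-266)<18)&(W[...,2]>258)&(z['d']>0); P=W[m]; print(f,len(P),np.percentile(P[:,2],[50,75,90]).round(1) if len(P) else '')
# grip centre from the top camera and scene camera: end part
for f in('top4','top7'):
    z=load(f);W=world(z);m=(W[...,0]>665)&(W[...,0]<692)&(abs(W[...,1]-150)<50)&(W[...,2]>190)&(W[...,2]<345)&(z['d']>0);P=W[m];print(f,len(P),np.percentile(P,[5,50,95],axis=0).round(1).tolist() if len(P) else '')
E
```

```text
time: 23.58
eef_pos: [647.2, 126.3, 223.4]
tool_rot: [-0.001, 1.0, 0.001, 0.0]
ft_force: [-0.6, 2.8, 6.2]
opening: 0.289
finger_force: 44.5
[647.15343399 126.25693495 223.43716978] [-0.64501158  2.78920275  6.22766336]
scene1 209 [289.3 303.  305.1]
s6 155 [282.7 290.7 292.1]
s7 135 [278.8 287.3 288.4]
top1 202 [304.5 306.5 307.9]
top4 0 
top7 179 [288.3 290.  291.5]
top4 180 [[666.4, 163.0, 324.9], [678.3, 172.5, 331.7], [690.5, 184.4, 336.5]]
top7 0
```

Ram has dropped 16.4 mm (top and scene agree), so about 6.5 mm compression. About 1.6 mm more means ~11 mm further down at the grip.

```bash
python3 -m jog '[{"x":0,"y":-0.2,"z":2,"ax":0,"ay":0,"az":0,"jaw":255},{"x":0,"y":-0.2,"z":2,"ax":0,"ay":0,"az":0,"jaw":255},{"x":0,"y":-0.2,"z":2,"ax":0,"ay":0,"az":0,"jaw":255},{"x":0,"y":-0.1,"z":2,"ax":0,"ay":0,"az":0,"jaw":255},{"x":0,"y":-0.1,"z":1.5,"ax":0,"ay":0,"az":0,"jaw":255},{"x":0,"y":0,"z":1,"ax":0,"ay":0,"az":0,"jaw":255},{"x":0,"y":0,"z":0,"ax":0,"ay":0,"az":0,"jaw":255},{"x":0,"y":0,"z":0,"ax":0,"ay":0,"az":0,"jaw":255},{"x":0,"y":0,"z":0,"ax":0,"ay":0,"az":0,"jaw":255},{"x":0,"y":0,"z":0,"ax":0,"ay":0,"az":0,"jaw":255}]'
python3 - <<'E'
from h import *
s=ctrl.sense();print(s['eef_pos'],s['ft_force'],s['finger_force'])
snap('scene','s8');snap('top','top8')
ref={}
for f in('scene1','s7','s8','top1','top7','top8'):
    z=load(f);W=world(z);m=(abs(W[...,0]-500)<16)&(abs(W[...,1]-266)<18)&(W[...,2]>258)&(z['d']>0); P=W[m]; print(f,len(P),np.percentile(P[:,2],[50,75,90]).round(1))
z=load('s8');u,v=448,215
cv2.imwrite('pics/s8c.png',cv2.resize(z['p'][v-80:v+80,u-110:u+110,::-1],None,fx=3.6,fy=3.6,interpolation=cv2.INTER_CUBIC))
E
```

```text
time: 24.52
eef_pos: [647.2, 125.5, 213.5]
tool_rot: [-0.001, 1.0, 0.001, 0.001]
ft_force: [-0.7, 2.9, 8.4]
opening: 0.288
finger_force: 44.5
[647.15522714 125.46526126 213.45494657] [-0.67963056  2.91255082  8.37231572] 44.54610586166382
scene1 209 [289.3 303.  305.1]
s7 135 [278.8 287.3 288.4]
s8 132 [277.7 285.3 286.6]
top1 202 [304.5 306.5 307.9]
top7 179 [288.3 290.  291.5]
top8 168 [287.3 288.7 289.7]
```

View pics/s8c.png

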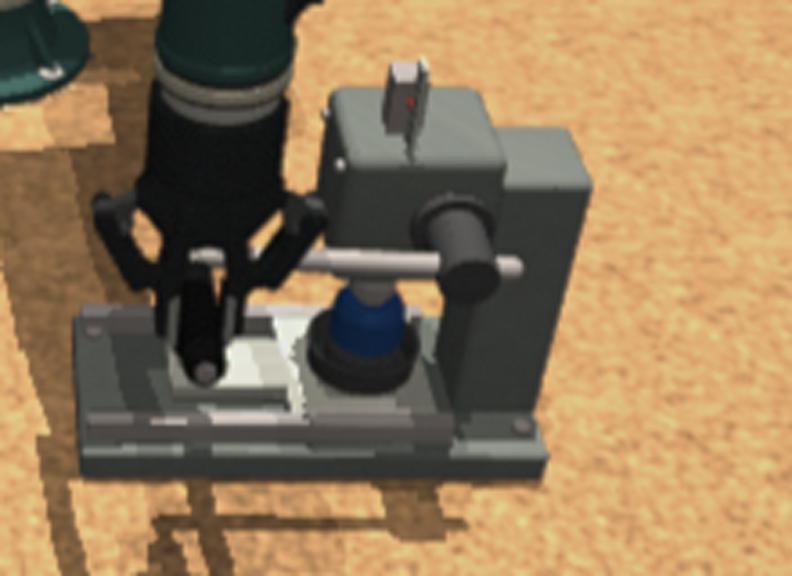

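Lever is nearly level, the grip is held, and the ram drop is ≈ 17.9–18.2 mm (≈ 8 mm compression, q ≈ 0.725). A small nudge to the middle of the band, settle, then hand in.

```bash
python3 -m jog '[{"x":0,"y":0,"z":1,"ax":0,"ay":0,"az":0,"jaw":255},{"x":0,"y":0,"z":0.5,"ax":0,"ay":0,"az":0,"jaw":255},{"x":0,"y":0,"z":0,"ax":0,"ay":0,"az":0,"jaw":255},{"x":0,"y":0,"z":0,"ax":0,"ay":0,"az":0,"jaw":255},{"x":0,"y":0,"z":0,"ax":0,"ay":0,"az":0,"jaw":255},{"x":0,"y":0,"z":0,"ax":0,"ay":0,"az":0,"jaw":255},{"x":0,"y":0,"z":0,"ax":0,"ay":0,"az":0,"jaw":255},{"x":0,"y":0,"z":0,"ax":0,"ay":0,"az":0,"jaw":255}]'
python3 - <<'E'
from h import *
print(ctrl.hand_in())
E
```

```text
time: 25.28
eef_pos: [647.1, 125.4, 212.0]
tool_rot: [-0.0, 1.0, 0.001, 0.001]
ft_force: [-0.8, 1.6, 6.6]
opening: 0.288
finger_force: 44.6
the job is handed in; nothing more can be done
None
```

The blue isolator is in the nest with the shuttle home, and the gripper is still holding the lever down at about 8 mm compression, estimated from the ram's drop and the lever angle; the job was handed in at 25.3 s, and no verdict was returned.

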